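Weigh a packed carton of glass bulbs

ROBOT

A 6-joint arm with a two-finger parallel gripper is mounted at the origin on the work surface. World frame = base frame: x ahead of the robot, y to its left, z up, the work surface at z = 0. Lengths are in m, angles in rad, forces in N, time in s.
With the tool pointing down it reaches from about 0.325 to 0.875 m from the base axis. Payload 4.4 kg.
Tool frame: the origin (TCP) lies between the finger pads; the fingertips stand 8 mm ahead of it and the grasp point (between the pads) lies 11 mm behind it; z points along the fingers, y is the line along which they close (so a half turn about z gives the same grasp; the last joint's range is limited). The gripper opens to 85 mm and grips with 20 to 120 N. Pads are 22 mm wide; open, the fingers measure 114 mm over their backs; the gripper's body (76 mm by 85 mm) begins 54 mm behind the grasp point. The pads swing forward as they close: fully open they stand 13 mm farther back than shut.
Start: joints at [1.065, 0.207, 1.542, -0, 1.393, -0.15], TCP at [0.2, 0.539, 0.239] pointing down, gripper open.
Joint ranges: [-2.73, 2.73], [-0.86, 2.22], [0.23, 2.46], [-1.11, 4.25], [0.08, 2.63], [-2.82, 2.82]. Speed limits (rad/s): [2.79, 2.79, 3.14, 3.14, 3.14, 3.14].

INTERFACE

Orientations are given as a unit quaternion [w, x, y, z].
In Python, from plant import bot gives the robot as it stands.
- The arm moves only by the tool arm_command, never from a script. Its arguments are lists of equal length, an entry for each row: "delta_pos": the shift along the tool's x, y, z in m, a list of three; "delta_rot": the turn, a rotation vector about the tool's x, y, z in rad, a list of three; "hand": the finger opening in m, from 0 to 0.0854. A call has 1 to 5 rows; each row shifts and turns the commanded pose from where the row before left it, along the tool's axes as they then stand; what a row does not reach is not made up. A row lasts 1/8 s, in which the tool goes at most 62.5 mm and 10.7 degrees, less where a joint would pass 70% of its speed; a pose out of reach is approached as far as the arm can. A call is refused whole if a number of a shift passes 0.0625 or a number of a turn 0.188, either way. A call with a gripper value outside its range is refused whole. The fingers move at their own pace and stop on an object; "squeeze" is the grip in N (left out, the last holds). Time passes only in rows, so rows that do not move let the fingers close. It gives the time, the measured TCP pose, the force, the opening and the grip force at its end, in the units of the state.
- bot.observe(): the state, without advancing time (a new reading comes with each control period).
- bot.read_camera(name): name is "scene" or "top" or "wrist"; returns a dict with "pixels" (384x512x3 uint8, red, green, blue), "fx", "fy", "cx", "cy" (pixels), "eye" and "attitude" of the camera in the world; the wrist camera has in their place "mount" (4x4, takes a point from camera to tool coordinates, whose origin is the TCP and whose axes are the flange's). Camera axes: x right, y down, z forward; pixel columns grow to the right and rows downward; lengths in m; the calibration is good to about 2 mm. A picture is of the moment at which its call begins: read the wrist's pose just before it. There is no depth.
- bot.hand_in(): hands the job in; it is judged then, once.
The state is a dict: "clock": time; "joints": joint angles; "joint_vel": joint speeds; "joint_torque": joint torques, N m; "tool_pos": TCP position; "tcp_rot": TCP orientation; "contact_force": force on the tool from outside, world axes, zero at the start; "wrist_torque": the same for the moment, N m; "width": finger opening in m; "grasp_force": force on a finger pad.
Only numpy, scipy, OpenCV 4.12 (cv2) and the standard library are available. Lean on these libraries where they do the work, as an engineer would, in place of code of your own. Each camera call takes 0.05 s, during which the arm holds its last target. There are 200 camera calls.

TASK

Push the open carton of glass bulbs along the slide bed and between the two guide rails until it stands wholly on the scale's platter, sliding it flat, slowly and steadily, with neither the carton nor your hand touching a rail. Only push it: do not lift or carry it. Then press the big round key on the weighing console fully down and let it up again to print the label, leaving the small zero key and everything else on the bench alone.

Things in the scene. Friction and masses are not known exactly. Their poses are not given: they have to be found in the camera images.
- carton: the open cardboard carton to be weighed, six amber glass bulbs in its cells: 106 mm across (its x), 150 mm long (its y), 60 mm high, walls 4 mm, about 0.22 to 0.45 kg, slides with ordinary friction. It starts on the slide bed in front of the rails, askew and off the lane's middle. Origin at the centre of its underside; its y points along the lane when it stands straight
- lane: the weigh lane, fixed to the bench. Its y axis runs along the lane in the direction of travel (roughly to the robot's left), its x axis across the lane (away from the robot), z up. Origin at bench height, below the seam between slide bed and platter, on the lane's middle line. The slide bed is a flat steel sheet 180 mm wide, top 70 mm above the origin, from y = -400 to -4 mm, open at its start and at both sides
- platter_centre (a point): centre of the top face of the scale's platter: 180 mm across, 210 mm along the lane, level with the slide bed (70 mm above the bench), 109 mm past the seam; axes as the lane's. The platter's far end is open
- rail_near: the fixed guide rail on the robot's side: a white strip on an aluminium bar, 30 mm high (15 to 45 mm above the bed), straight for 340 mm (lane y = -120 to 220 mm), with a 50 mm lead-in bent 25 degrees outwards at its start (to lane y = -165 mm); clamps and posts outside it, up to 75 mm outwards and 55 mm above the bed. Origin mid-length on its inner face, at lane x = -66 mm, y = 50 mm, 30 mm above the bed; axes as the lane's
- rail_far: the fixed guide rail on the far side, mirror image of the near one; origin mid-length on its inner face, at lane x = +66 mm; the clear lane between the rails is 132 mm wide, so the carton has 13 mm on each side
- console: the fixed weighing console left of the lane: grey housing 115 x 130 mm (x, y), front deck 45 mm high with the two keys, display housing behind (+x) from x = 17 mm, 85 mm high, with a label standing to 110 mm. Origin under its centre
- print_key_top (a point): centre of the top face of the big round key (34 mm across) on the console's deck, at console x = -22, y = -32 mm (to the right as seen from the robot); it prints the weight label; it is pressed straight down. z up
- print_key (a joint): travel of the big key in m: 0 up, 0.006 fully down; sprung, fully down takes 4 N, comes up by itself
- zero_key_top (a point): centre of the top face of the small round key (16 mm across), 74 mm to the left (+y) of the big one; it zeroes the scale
- zero_key (a joint): travel of the small key in m: 0 up, 0.006 fully down
- platter: the scale's platter; origin as point platter_centre
- bulb_a: loose amber glass bulb, 60 mm wide, 78 mm high, standing neck up on the bench beside the lane; origin under its foot
- bulb_b: loose amber glass bulb, 68 mm wide, 88 mm high, standing neck up between the robot and the console; origin under its foot
- tape_roll: loose roll of clear packing tape lying flat beyond the far rail, 96 mm across, 48 mm high; origin under its centre
- cap_jar: loose glass jar with steel lid beyond the far rail, 56 mm across, 75 mm high; origin under its centre
- fire_brick: loose fire brick, 230 x 114 x 64 mm (x, y, z), on the right of the bench; origin under its centre
- closed_carton: loose closed and taped carton, 106 x 150 x 60 mm (x, y, z), lying on the bench itself between the robot and the start of the slide bed; not the one to be weighed; origin under its centre

How it is judged:
By the outcome, as a careful person would: the job done as asked, in the order asked, and still so for the second after the job is handed in, with the robot touching nothing.
It also fails if it takes over 70 s, if anything falls off the work surface, if the arm or the gripper's body presses on something with over 40 N, if the wrist force passes 120 N, or if a joint passes its speed limit or range.

## Working session

There is one attempt and no reset: what is moved stays moved. The work goes in short steps, Python scripts to look and compute and a tool call to move; the robot and the scene stay as the last step left them, time stands still between calls to the robot, and variables do not carry over. Pictures are saved under pics/ and viewed, at most 10 in all, crops included, and the job is handed in when it is done.

Besides the shell and the picture viewer there is one more tool, called as name(argument=value, ...), one argument or row to a line, values as JSON. arm_command: Moves the arm, as the interface text tells. Its arguments: {"type":"object","properties":{"delta_pos":{"type":"array"},"delta_rot":{"type":"array"},"hand":{"type":"array"},"squeeze":{"type":"number"}},"required":["delta_pos","delta_rot","hand"]}

```bash
ls; mkdir -p pics; python3 - <<'E'
from plant import bot
import cv2,numpy as np
o=bot.observe();print(o)
for n in ("scene","top"):
    c=bot.read_camera(n);cv2.imwrite(f"pics/{n}0.png",c["pixels"][:,:,::-1]);np.savez(f"{n}0.npz",**c)
    print(n,{k:v for k,v in c.items() if k!="pixels"})
a=cv2.imread("pics/top0.png");cv2.imwrite("pics/top0b.png",cv2.resize(a,(800,600),interpolation=cv2.INTER_CUBIC))
E
```

```text
pics
{'clock': 0.0, 'joints': array([ 1.06550849e+00,  2.07381908e-01,  1.54295356e+00, -2.02823908e-06,
        1.39349405e+00, -1.50477678e-01]), 'joint_vel': array([ 0.00067872,  0.00103156,  0.00036469, -0.00134424, -0.00077067,
       -0.00072819]), 'joint_torque': array([ 7.79375932e-04, -3.83030140e+01, -2.91598588e+01, -7.46646128e-05,
        1.03515849e-02,  2.24722180e-05]), 'tool_pos': array([0.19940221, 0.53853592, 0.23814755]), 'tcp_rot': array([-3.59233991e-04,  1.76475691e-01,  9.84304363e-01, -1.05916974e-03]), 'contact_force': array([-0.73219566, -0.89513606,  0.19489468]), 'wrist_torque': array([-0.00786795, -0.04407375, -0.02426316]), 'grasp_force': 0.0, 'width': 0.08523704022641188}
scene {'fx': 426.5930728329907, 'fy': 426.5930728329907, 'cx': 261.91199254976544, 'cy': 194.21911482184612, 'eye': array([1.08663553, 0.75976326, 1.03268306]), 'attitude': array([-0.11254689,  0.2806128 ,  0.87283148, -0.38308598])}
top {'fx': 405.8227668838004, 'fy': 405.8227668838004, 'cx': 254.99087679247634, 'cy': 191.40609398488198, 'eye': array([ 0.37501371, -0.07547528,  1.45048291]), 'attitude': array([ 0.04277727, -0.70463613,  0.70767398, -0.02925005])}
```

View pics/top0b.png

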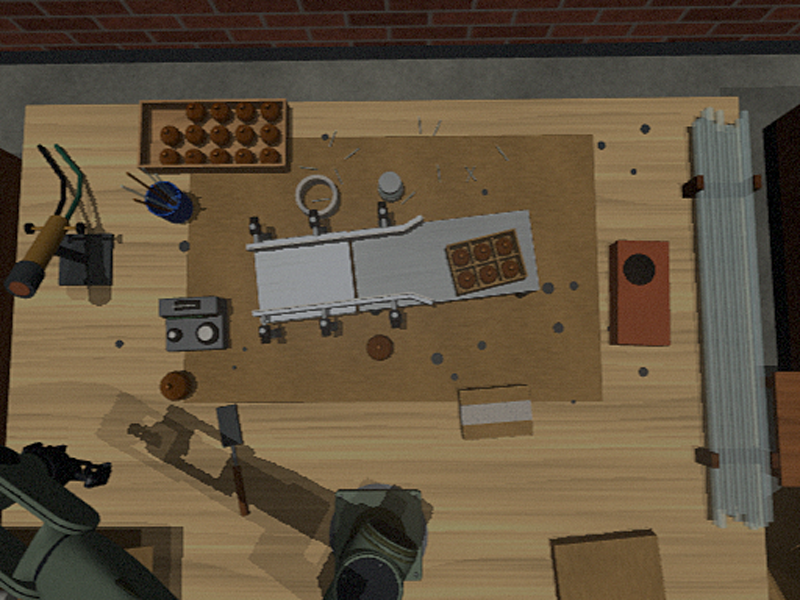

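View pics/scene0.png

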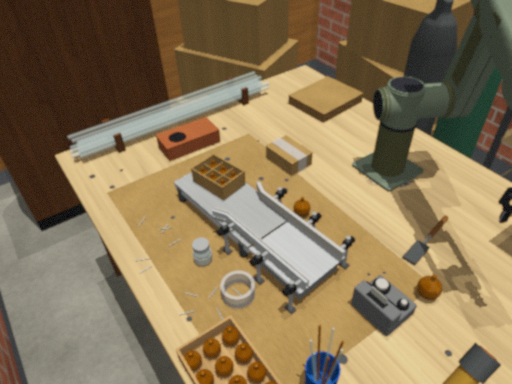

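The top view (800x600 scale) shows the carton at about (485,263), the seam at (352,268), the big key at (206,333), the zero key at (173,336) and bulb_a at (379,347). I'll enlarge the lane to measure it.

```bash
cat > h.py <<'E'
import numpy as np,cv2
from scipy.spatial.transform import Rotation as R
def rot(q): return R.from_quat(np.roll(q,-1))
def cast(c,uv,z,eye=None,Rm=None):
    "pixels -> points on plane height z"
    uv=np.atleast_2d(uv).astype(float)
    eye=c["eye"] if eye is None else eye
    Rm=rot(c["attitude"]).as_matrix() if Rm is None else Rm
    d=np.c_[(uv[:,0]-c["cx"])/c["fx"],(uv[:,1]-c["cy"])/c["fy"],np.ones(len(uv))]@Rm.T
    return eye+d*((z-eye[2])/d[:,2])[:,None]
def proj(c,P):
    p=(np.atleast_2d(P)-c["eye"])@rot(c["attitude"]).as_matrix()
    return np.c_[p[:,0]/p[:,2]*c["fx"]+c["cx"],p[:,1]/p[:,2]*c["fy"]+c["cy"]]
E
python3 - <<'E'
import cv2
a=cv2.imread("pics/top0.png")
cv2.imwrite("pics/lane.png",cv2.resize(a[130:230,155:350],None,fx=4,fy=4,interpolation=cv2.INTER_CUBIC))
b=cv2.imread("pics/top0.png")[180:260,95:175]
cv2.imwrite("pics/con.png",cv2.resize(b,None,fx=6,fy=6,interpolation=cv2.INTER_CUBIC))
E
```

```text
(no output)
```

View pics/lane.png

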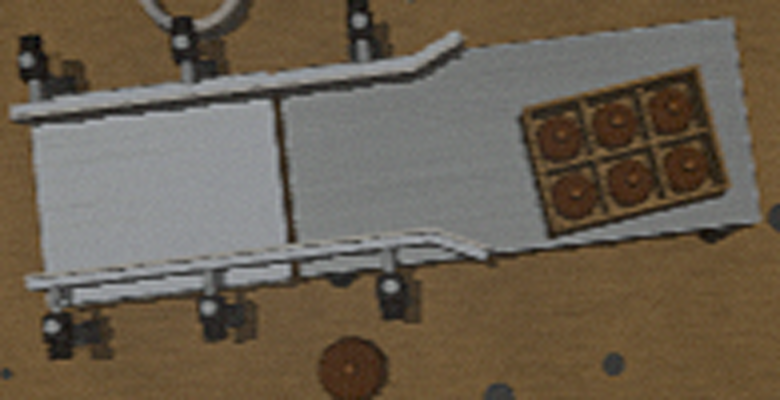

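View pics/con.png

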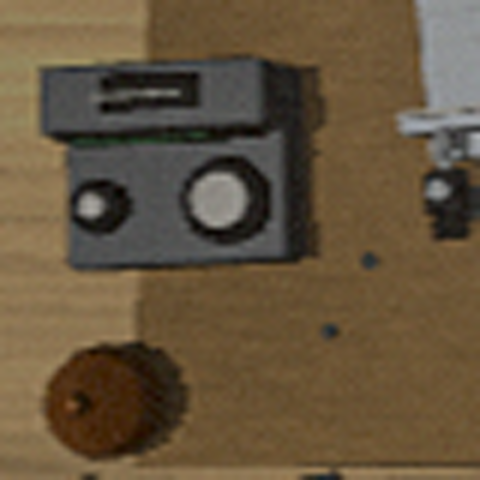

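The lane crop shows bed corners (730,20) and (758,222), seam ends (281,97) and (293,278), and carton rim corners (523,112), (695,70), (728,190) and (551,237). In the console crop the big key is at (218,200) and the zero key at (90,205).

```bash
cat >> h.py <<'E'
def crop(uv,f,ox,oy): return (np.array(uv)+.5)/f-.5+[ox,oy]
E
python3 - <<'E'
from h import *
c=dict(np.load("top0.npz"))
L=lambda uv,z: cast(c,crop(uv,4,155,130),z)[:,:2]
C=lambda uv,z: cast(c,crop(uv,6,95,180),z)[:,:2]
np.set_printoptions(precision=4,suppress=True)
bed=L([(732,20),(760,222),(281,97),(293,278),(35,125),(48,305)],.07);print("bed",bed)
rails=L([(30,279),(430,233),(12,118),(400,80)],.115);print("rails inner",rails)
car=L([(522,112),(696,69),(729,190),(551,237)],.13);print("carton",car,car.mean(0))
for i in range(4): print(np.linalg.norm(car[i]-car[(i+1)%4]),np.degrees(np.arctan2(*(car[i]-car[(i+1)%4])[::-1])))
d=[bed[2]-bed[0],bed[3]-bed[1],rails[0]-rails[1],rails[2]-rails[3]]
print([ (np.linalg.norm(x),np.degrees(np.arctan2(x[1],x[0]))) for x in d])
d=[bed[0]-bed[1],bed[2]-bed[3]]
print([ (np.linalg.norm(x),np.degrees(np.arctan2(x[1],x[0]))) for x in d])
print("keys",C([(218,200),(90,205)],.053), "bulb_a",L([(352,368)],.04),"bulb_b",C([(100,400)],.04))
print("console front edge",C([(68,268),(290,262)],.045))
E
```

```text
bed [[ 0.712  -0.3355]
 [ 0.5362 -0.3551]
 [ 0.6473  0.0545]
 [ 0.4902  0.0435]
 [ 0.6242  0.2676]
 [ 0.4681  0.2533]]
rails inner [[ 0.4867  0.258 ]
 [ 0.5233 -0.0738]
 [ 0.6221  0.2759]
 [ 0.6521 -0.0494]]
carton [[ 0.6215 -0.1501]
 [ 0.6564 -0.2937]
 [ 0.5556 -0.3184]
 [ 0.5178 -0.1726]] [ 0.5878 -0.2337]
0.14780391037986476 103.67221570153522
0.10374313038897943 13.777096137484804
0.15062235858807327 -75.44105808758727
0.10610605690191444 -167.73756403984774
[(np.float64(0.3953272875568516), np.float64(99.42477965483556)), (np.float64(0.40127181423725977), np.float64(96.57481676331233)), (np.float64(0.3338146788392983), np.float64(96.2882022005369)), (np.float64(0.32663251552493844), np.float64(95.26342933834333))]
[(np.float64(0.1769050234489083), np.float64(6.353890558592113)), (np.float64(0.15740865983927854), np.float64(3.9838965231539003))]
keys [[0.4454 0.3812]
 [0.4428 0.4555]] bulb_a [[ 0.4141 -0.0054]] bulb_b [[0.3307 0.4509]]
console front edge [[0.4067 0.4702]
 [0.4097 0.3409]]
```

arm_command(
  delta_pos=[
    [0,0,-0.02],
    [0,0,-0.02],
    [0,0,-0.02],
    [0,0,-0.02],
    [0,0,-0.02],
  ],
  delta_rot=[
    [0,0,0.185],
    [0,0,0.185],
    [0,0,0.185],
    [0,0,0.185],
    [0,0,0.185],
  ],
  hand=[0.06,0.06,0.06,0.06,0.06],
)

```text
clock: 0.72
tool_pos: [0.1996, 0.5388, 0.3392]
tcp_rot: [0.0, 0.6, 0.8, -0.001]
contact_force: [0.9, -0.2, 0.3]
width: 0.06
grasp_force: 0.0
```

arm_command(
  delta_pos=[
    [0,0,-0.02],
    [-0.06,0.04,0],
    [-0.06,0.04,0],
    [-0.06,0.04,0],
    [-0.06,0.04,0],
  ],
  delta_rot=[
    [0,0,0.185],
    [0,0,0],
    [0,0,0],
    [0,0,0],
    [0,0,0],
  ],
  hand=[0.06,0.06,0.06,0.06,0.06],
)

```text
clock: 1.35
tool_pos: [0.3603, 0.3453, 0.3588]
tcp_rot: [-0.0, 0.668, 0.744, -0.0]
contact_force: [0.7, -0.4, 0.5]
width: 0.06
grasp_force: 0.0
```

arm_command(
  delta_pos=[
    [-0.06,0.04,0],
    [-0.06,0.04,0],
    [-0.06,0.04,0],
    [-0.06,0.02,0],
    [-0.06,0.02,0],
  ],
  delta_rot=[
    [0,0,0],
    [0,0,0],
    [0,0,0],
    [0,0,0],
    [0,0,0],
  ],
  hand=[0.06,0.06,0.06,0.06,0.06],
)

```text
clock: 1.98
tool_pos: [0.5319, 0.0873, 0.3586]
tcp_rot: [-0.0, 0.669, 0.744, -0.0]
contact_force: [0.4, 0.9, -0.7]
width: 0.0599
grasp_force: 0.0
```

```bash
python3 - <<'E'
from plant import bot
from h import *
import cv2,time
o=bot.observe();c=bot.read_camera("wrist")
print(o["clock"],o["tool_pos"],o["tcp_rot"],o["joints"],o["width"]);print(c["mount"],c["fx"],c["cx"],c["cy"])
Rt=rot(o["tcp_rot"]).as_matrix();M=c["mount"]
np.savez("w1.npz",**c,Rm=Rt@M[:3,:3],weye=o["tool_pos"]+Rt@M[:3,3])
cv2.imwrite("pics/w1.png",c["pixels"][:,:,::-1])
E
```

```text
1.975 [0.53189939 0.0872725  0.35863431] [-4.26082950e-04  6.68635866e-01  7.43589836e-01 -2.31441785e-04] [ 1.88439900e-03  6.34093224e-02  1.45964795e+00  2.27639751e-04
  1.61947811e+00 -1.04155254e-01] 0.059863539114520324
[[-6.36514433e-06 -9.58779217e-01 -2.84152094e-01  7.15712464e-02]
 [ 9.99999187e-01 -3.68409634e-04  1.22067853e-03  5.14274710e-04]
 [-1.27504558e-03 -2.84151855e-01  9.58778440e-01 -1.33827861e-01]
 [ 0.00000000e+00  0.00000000e+00  0.00000000e+00  1.00000000e+00]] 274.2901621537431 256.2939396474801 190.81440761375603
```

View pics/w1.png

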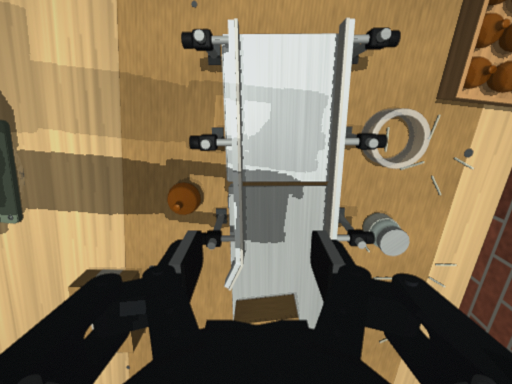

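The wrist view shows the rails running from (240,22) and (343,22) down to about (236,250) and (330,240), with the seam at row 184 from column 243 to 328. I'll take intensity profiles across the rails.

```bash
python3 - <<'E'
from h import *
c=dict(np.load("w1.npz"));g=cv2.cvtColor(c["pixels"],cv2.COLOR_RGB2GRAY)
for r in (50,80,120,160,205,222):
    print(r,"L",list(g[r-1:r+2,220:254].mean(0).astype(int)),"R",list(g[r-1:r+2,320:358].mean(0).astype(int)))
for u in (260,285,310): print(u,list(g[24:44,u]),list(g[176:192,u]))
E
```

```text
50 L [np.int64(72), np.int64(113), np.int64(109), np.int64(109), np.int64(126), np.int64(126), np.int64(127), np.int64(126), np.int64(162), np.int64(227), np.int64(227), np.int64(226), np.int64(226), np.int64(226), np.int64(225), np.int64(220), np.int64(223), np.int64(211), np.int64(137), np.int64(110), np.int64(176), np.int64(208), np.int64(215), np.int64(220), np.int64(226), np.int64(226), np.int64(226), np.int64(226), np.int64(226), np.int64(226), np.int64(226), np.int64(226), np.int64(226), np.int64(226)] R [np.int64(219), np.int64(217), np.int64(218), np.int64(222), np.int64(222), np.int64(216), np.int64(216), np.int64(218), np.int64(217), np.int64(220), np.int64(223), np.int64(224), np.int64(225), np.int64(225), np.int64(206), np.int64(125), np.int64(88), np.int64(81), np.int64(74), np.int64(74), np.int64(73), np.int64(72), np.int64(73), np.int64(121), np.int64(201), np.int64(214), np.int64(216), np.int64(220), np.int64(222), np.int64(222), np.int64(222), np.int64(216), np.int64(171), np.int64(74), np.int64(56), np.int64(58), np.int64(58), np.int64(58)]
80 L [np.int64(128), np.
[... 6272 characters left out ...]
, np.uint8(89), np.uint8(62), np.uint8(58), np.uint8(58), np.uint8(62), np.uint8(87), np.uint8(98), np.uint8(100), np.uint8(99), np.uint8(100), np.uint8(100)]
310 [np.uint8(128), np.uint8(128), np.uint8(128), np.uint8(128), np.uint8(129), np.uint8(130), np.uint8(133), np.uint8(134), np.uint8(134), np.uint8(149), np.uint8(204), np.uint8(221), np.uint8(221), np.uint8(220), np.uint8(220), np.uint8(219), np.uint8(220), np.uint8(219), np.uint8(220), np.uint8(220)] [np.uint8(215), np.uint8(213), np.uint8(214), np.uint8(216), np.uint8(219), np.uint8(146), np.uint8(67), np.uint8(56), np.uint8(57), np.uint8(78), np.uint8(164), np.uint8(185), np.uint8(182), np.uint8(181), np.uint8(181), np.uint8(182)]
```

```bash
python3 - <<'E'
from h import *
np.set_printoptions(precision=4,suppress=True)
c=dict(np.load("w1.npz"))
W=lambda uv,z: cast(c,uv,z,c["weye"],c["Rm"])[:,:2]
r=np.array([50,80,120,160,205,222])
S={"nb":(np.c_[[238,238.7,239.7,240.6,241.7,242],r],.085),"ft":(np.c_[[343,341,338.1,335,331.7,330.2],r],.115),"fb":(np.c_[[334.8,332.2,329.8,327.7,324.7,323.],r],.085)}
for k,(uv,z) in S.items():
    p=W(uv,z);f=np.polyfit(p[:,1],p[:,0],1);print(k,"angle",90-np.degrees(np.arctan(f[0])),"x at y=0,.1:",np.polyval(f,[0,.1,.2]),"res",p[:,0]-np.polyval(f,p[:,1]))
print("seam",W([(243,183.5),(285,183.5),(328,183.2)],.07),"end",W([(260,33.7),(310,33.5)],.07))
t=dict(np.load("top0.npz"));g=cv2.cvtColor(t["pixels"],cv2.COLOR_RGB2GRAY)
# carton rim from top cam at .13 and wrist front edge
print("front rim wrist",W([(240,296),(298,294)],.13))
E
```

```text
nb angle 96.47705800436181 x at y=0,.1: [0.5189 0.5076 0.4962] res [-0.     -0.      0.0001  0.      0.0001 -0.0001]
ft angle 96.50619268624811 x at y=0,.1: [0.6527 0.6413 0.6299] res [-0.0002  0.0001  0.0002  0.      0.0001 -0.0002]
fb angle 96.5868209981801 x at y=0,.1: [0.65   0.6385 0.6269] res [ 0.0004 -0.0005 -0.0002  0.0005  0.0004 -0.0005]
seam [[0.516  0.044 ]
 [0.5826 0.051 ]
 [0.6506 0.0588]] end [[0.5196 0.2584]
 [0.5878 0.266 ]]
front rim wrist [[ 0.5293 -0.1205]
 [ 0.6184 -0.1074]]
```

arm_command(
  delta_pos=[
    [-0.0544,-0.0128,0],
    [-0.0544,-0.0128,0],
    [-0.0544,-0.0128,0],
    [-0.0544,-0.0128,0],
    [-0.0544,-0.0128,0],
  ],
  delta_rot=[
    [0,0,0],
    [0,0,0],
    [0,0,0],
    [0,0,0],
    [0,0,0],
  ],
  hand=[0.06,0.06,0.06,0.06,0.06],
)

```text
clock: 2.65
tool_pos: [0.496, -0.1894, 0.3588]
tcp_rot: [-0.0, 0.669, 0.744, 0.0]
contact_force: [1.1, 0.0, 0.2]
width: 0.0598
grasp_force: 0.0
```

arm_command(
  delta_pos=[
    [-0.0544,-0.0128,0],
    [0,0,0],
    [0,0,0],
    [0,0,0],
    [0,0,0],
  ],
  delta_rot=[
    [0,0,0],
    [0,0,0.1737],
    [0,0,0.1737],
    [0,0,0.1737],
    [0,0,0.1737],
  ],
  hand=[0.06,0.06,0.06,0.06,0.06],
)

```text
clock: 3.28
tool_pos: [0.4894, -0.2432, 0.3586]
tcp_rot: [-0.001, 0.883, 0.469, -0.0]
contact_force: [-0.2, 0.8, -0.4]
width: 0.0599
grasp_force: 0.0
```

arm_command(
  delta_pos=[
    [0,0,0.03],
    [0,0,0.03],
    [0,0,0.03],
    [0,0,0.03],
    [0,0,0.03],
  ],
  delta_rot=[
    [0,0,0.1737],
    [0,0,0.1737],
    [0,0,0.1737],
    [0,0,0.1737],
    [0,0,0.1737],
  ],
  hand=[0.06,0.06,0.06,0.06,0.06],
)

```text
clock: 3.9
tool_pos: [0.4893, -0.243, 0.2078]
tcp_rot: [-0.0, 0.999, 0.054, -0.0]
contact_force: [-0.8, -0.3, 0.1]
width: 0.0599
grasp_force: 0.0
```

```bash
cat >> h.py <<'E'
O=np.array([.5794,.0507]);A=np.radians(6.5);U=np.array([np.cos(A),np.sin(A)]);V=np.array([-np.sin(A),np.cos(A)])
def lane(p): d=np.asarray(p)[...,:2]-O; return np.stack([d@U,d@V],-1)
def tool(o):
    m=rot(o["tcp_rot"]).as_matrix()
    print("t",round(o["clock"],2),"lane",lane(o["tool_pos"]).round(4),"z",o["tool_pos"][2].round(4),"toolx rel lane x deg",np.degrees(np.arctan2(m[1,0],m[0,0])-A).round(2),"F",o["contact_force"].round(1),"tilt",m[2].round(4))
E
python3 - <<'E'
from plant import bot
from h import *
o=bot.observe();tool(o);print(o["joints"],o["tool_pos"])
c=bot.read_camera("wrist");cv2.imwrite("pics/w2.png",c["pixels"][:,:,::-1])
E
```

```text
t 3.9 lane [-0.1228 -0.2816] z 0.2078 toolx rel lane x deg -0.32 F [-0.8 -0.3  0.1] tilt [-7.e-04 -7.e-04 -1.e+00]
[-6.19411706e-01  1.74699677e-01  1.64650516e+00  4.59752177e-05
  1.32138792e+00  8.43551066e-01] [ 0.48930476 -0.24299966  0.2078086 ]
```

View pics/w2.png

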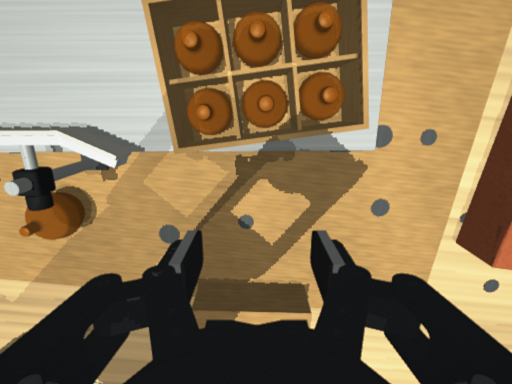

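The wrist view shows the carton ahead, with its near side running from (175,150) to (368,128). It is clear of the fingers, and the rail lead-in is to the left at (115,160). I'll descend and push it sideways to centre and square it.

arm_command(
  delta_pos=[
    [0,0,0.03],
    [0,0,0.03],
    [0,0,0.03],
    [0,0,0.028],
    [0.01,0,0],
  ],
  delta_rot=[
    [0,0,-0.005],
    [0,0,0],
    [0,0,0],
    [0,0,0],
    [0,0,0],
  ],
  hand=[0.06,0.06,0.06,0.06,0.06],
)

```text
clock: 4.58
tool_pos: [0.4975, -0.2408, 0.0889]
tcp_rot: [-0.002, 0.998, 0.06, -0.003]
contact_force: [-0.0, 0.1, 0.0]
width: 0.0599
grasp_force: 0.0
```

arm_command(
  delta_pos=[
    [0.004,0,0],
    [0.004,0,0],
    [0.004,0,0],
    [0.004,0,0],
    [0.004,0,0],
  ],
  delta_rot=[
    [0,0,0],
    [0,0,0],
    [0,0,0],
    [0,0,0],
    [0,0,0],
  ],
  hand=[0.06,0.06,0.06,0.06,0.06],
)

```text
clock: 5.2
tool_pos: [0.5197, -0.24, 0.0915]
tcp_rot: [0.0, 0.998, 0.059, 0.0]
contact_force: [-0.1, -0.2, -0.3]
width: 0.06
grasp_force: 0.0
```

arm_command(
  delta_pos=[
    [0.004,0,0],
    [0.004,0,0],
    [0.004,0,0],
    [0.003,0,0],
    [0.003,0,0],
  ],
  delta_rot=[
    [0,0,0],
    [0,0,0],
    [0,0,0],
    [0,0,0],
    [0,0,0],
  ],
  hand=[0.06,0.06,0.06,0.06,0.06],
)

```text
clock: 5.82
tool_pos: [0.5374, -0.2378, 0.0912]
tcp_rot: [-0.0, 0.998, 0.059, -0.0]
contact_force: [-2.0, 0.1, -0.5]
width: 0.0602
grasp_force: 0.0
```

```bash
cat >> h.py <<'E'
def carton(c):
    "carton rim (top camera): brown mask on the bed, min-area rect of the corners cast to z=.13, in lane axes"
    hsv=cv2.cvtColor(c["pixels"],cv2.COLOR_RGB2HSV)
    m=((hsv[...,1]>75)).astype(np.uint8)
    # keep only what projects inside the bed/platter
    poly=proj(c,[[*(O+x*U+y*V),.1] for x,y in [(-.088,-.385),(.1,-.385),(.1,.23),(-.088,.23)]])
    k=np.zeros_like(m);cv2.fillConvexPoly(k,poly.round().astype(np.int32),1)
    m=cv2.morphologyEx(m&k,cv2.MORPH_OPEN,np.ones((3,3)))
    cs,_=cv2.findContours(m,cv2.RETR_EXTERNAL,cv2.CHAIN_APPROX_NONE)
    q=max(cs,key=cv2.contourArea)
    P=lane(cast(c,q[:,0],.13)).astype(np.float32)*1000
    r=cv2.minAreaRect(P);return r,q
E
python3 - <<'E'
from plant import bot
from h import *
print("before",carton(dict(np.load("top0.npz")))[0])
o=bot.observe();tool(o)
c=bot.read_camera("top");np.savez("top1.npz",**c);r,q=carton(c);print(r)
a=c["pixels"][:,:,::-1].copy();cv2.imwrite("pics/t1.png",cv2.resize(a[120:230,165:350],None,fx=4,fy=4,interpolation=cv2.INTER_CUBIC))
E
```

```text
before ((-22.378463745117188, -283.6322326660156), (109.35559844970703, 154.36260986328125), 7.737101078033447)
t 5.83 lane [-0.0744 -0.2819] z 0.0912 toolx rel lane x deg 0.29 F [-2.   0.1 -0.5] tilt [-3.e-04 -1.e-04 -1.e+00]
((-6.649822235107422, -250.11712646484375), (101.00530242919922, 79.52422332763672), 0.33802151679992676)
```

View pics/t1.png

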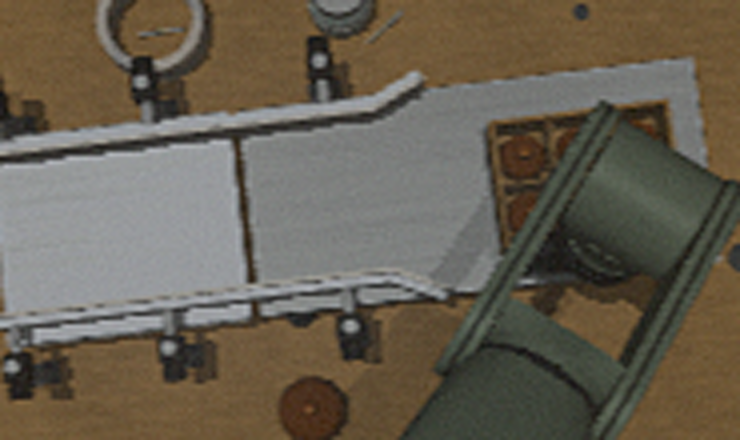

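The carton now looks nearly straight; its far rim runs from (490,123) to (672,101) and its front from (490,123) to (503,245).

```bash
python3 - <<'E'
from h import *
c=dict(np.load("top1.npz"))
print((1000*lane(cast(c,crop([(490,123),(668,101),(503,245),(672,140)],4,165,120),.13))).round(1))
E
```

```text
[[  42.4 -213.8]
 [  43.  -361.6]
 [ -59.6 -211.7]
 [  10.3 -360.4]]
```

arm_command(
  delta_pos=[
    [0.003,0,0],
    [0.003,0,0],
    [0.003,0,0],
    [0.0015,0,0],
    [0,0,0],
  ],
  delta_rot=[
    [0,0,-0.003],
    [0,0,-0.002],
    [0,0,0],
    [0,0,0],
    [0,0,0],
  ],
  hand=[0.06,0.06,0.06,0.06,0.06],
)

```text
clock: 6.5
tool_pos: [0.548, -0.2366, 0.0914]
tcp_rot: [0.0, 0.998, 0.062, 0.0]
contact_force: [-1.0, 0.2, -0.8]
width: 0.0602
grasp_force: 0.0
```

arm_command(
  delta_pos=[
    [-0.005,0,0],
    [-0.02,0,0],
    [-0.02,0,-0.02],
    [0,0,-0.05],
    [0,0,-0.05],
  ],
  delta_rot=[
    [0,0,0],
    [0,0,0],
    [0,0,0],
    [0,0,0],
    [0,0,0],
  ],
  hand=[0.06,0.06,0.06,0.06,0.06],
)

```text
clock: 7.12
tool_pos: [0.5024, -0.242, 0.2123]
tcp_rot: [-0.0, 0.998, 0.061, -0.0]
contact_force: [0.6, -0.7, 0.9]
width: 0.0597
grasp_force: 0.0
```

```bash
python3 - <<'E'
from plant import bot
from h import *
o=bot.observe();tool(o);print(o["tool_pos"])
E
```

```text
t 7.12 lane [-0.1097 -0.2821] z 0.2123 toolx rel lane x deg 0.54 F [ 0.6 -0.7  0.9] tilt [-2.e-04 -5.e-04 -1.e+00]
[ 0.50235336 -0.24203529  0.21231628]
```

arm_command(
  delta_pos=[
    [0.0366,0.0407,0],
    [0.0366,0.0407,0],
    [0.0366,0.0407,0],
    [0,0,0],
    [0,0,0],
  ],
  delta_rot=[
    [0,0,0],
    [0,0,0],
    [0,0,0],
    [0,0,-0.1735],
    [0,0,-0.1735],
  ],
  hand=[0.05,0.05,0.05,0.05,0.05],
)

```text
clock: 7.75
tool_pos: [0.6272, -0.3504, 0.21]
tcp_rot: [-0.001, 0.972, 0.236, -0.0]
contact_force: [0.1, -0.3, 0.4]
width: 0.0499
grasp_force: 0.0
```

arm_command(
  delta_pos=[
    [0,0,0],
    [0,0,0],
    [0,0,0],
    [0,0,0],
    [0,0,0],
  ],
  delta_rot=[
    [0,0,-0.1735],
    [0,0,-0.1735],
    [0,0,-0.1735],
    [0,0,-0.1735],
    [0,0,-0.1735],
  ],
  hand=[0.05,0.05,0.05,0.05,0.05],
)

```text
clock: 8.38
tool_pos: [0.627, -0.3498, 0.2114]
tcp_rot: [0.0, 0.783, 0.622, 0.0]
contact_force: [0.3, 0.3, 1.0]
width: 0.0504
grasp_force: 0.0
```

arm_command(
  delta_pos=[
    [0,0,0.02],
    [0,0,0.02],
    [0,0,0.02],
    [0,0,0.0],
    [0,0,0],
  ],
  delta_rot=[
    [0,0,-0.1735],
    [0,0,-0.1735],
    [0,0,0],
    [0,0,0],
    [0,0,0],
  ],
  hand=[0.05,0.05,0.05,0.05,0.05],
)

```text
clock: 9.0
tool_pos: [0.6274, -0.3501, 0.1519]
tcp_rot: [0.0, 0.666, 0.746, 0.0]
contact_force: [0.6, 0.1, 0.6]
width: 0.0499
grasp_force: 0.0
```

```bash
python3 - <<'E'
from plant import bot
from h import *
o=bot.observe();tool(o);print(o["joints"])
c=bot.read_camera("top");np.savez("top2.npz",**c);r,q=carton(c);print(r)
a=c["pixels"][:,:,::-1].copy();cv2.imwrite("pics/t2.png",cv2.resize(a[120:230,165:350],None,fx=4,fy=4,interpolation=cv2.INTER_CUBIC))
E
```

```text
t 9.0 lane [ 0.0023 -0.4036] z 0.1519 toolx rel lane x deg 89.97 F [0.6 0.1 0.6] tilt [-7.e-04  8.e-04 -1.e+00]
[-6.29239551e-01  5.75259830e-01  1.22355455e+00  3.12579946e-05
  1.34177190e+00 -7.42094570e-01]
((0.13697052001953125, -285.82806396484375), (111.19904327392578, 151.6277313232422), 0.8684993982315063)
```

View pics/t2.png

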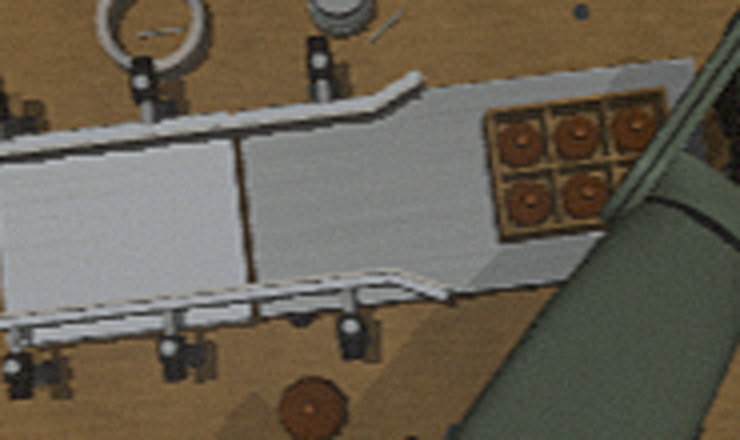

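Far rim (486,110)–(663,89) and front (486,110)–(500,240) put the carton straight and centred to within about 1 mm. I'll lower behind it and push.

arm_command(
  delta_pos=[
    [0,-0.001,0.02],
    [0,-0.001,0.02],
    [0,0,0.02],
    [0.008,0,0],
    [0.008,0,0],
  ],
  delta_rot=[
    [0,0,0],
    [0,0,0],
    [0,0,0],
    [0,0,0],
    [0,0,0],
  ],
  hand=[0.05,0.05,0.05,0.05,0.05],
)

```text
clock: 9.68
tool_pos: [0.6232, -0.3335, 0.091]
tcp_rot: [-0.0, 0.666, 0.746, 0.0]
contact_force: [0.1, -0.1, 0.3]
width: 0.0498
grasp_force: 0.0
```

arm_command(
  delta_pos=[
    [0.005,0,0],
    [0.004,0,0],
    [0.003,0,0],
    [0.003,0,0],
    [0.004,0,0],
  ],
  delta_rot=[
    [0,0,0],
    [0,0,0],
    [0,0,0],
    [0,0,0],
    [0,0,0],
  ],
  hand=[0.05,0.05,0.05,0.05,0.05],
)

```text
clock: 10.3
tool_pos: [0.6214, -0.3159, 0.0919]
tcp_rot: [0.001, 0.666, 0.746, -0.0]
contact_force: [0.1, -2.1, 1.6]
width: 0.0501
grasp_force: 0.0
```

arm_command(
  delta_pos=[
    [0.005,0,0],
    [0.005,0,0],
    [0.005,0,0],
    [0.005,0,0],
    [0.005,0,0],
  ],
  delta_rot=[
    [0,0,0],
    [0,0,0],
    [0,0,0],
    [0,0,0],
    [0,0,0],
  ],
  hand=[0.05,0.05,0.05,0.05,0.05],
)

```text
clock: 10.92
tool_pos: [0.6182, -0.29, 0.0913]
tcp_rot: [-0.0, 0.666, 0.746, -0.0]
contact_force: [0.9, -1.5, 0.2]
width: 0.0501
grasp_force: 0.0
```

arm_command(
  delta_pos=[
    [0.005,0,0],
    [0.005,0,0],
    [0.005,0,0],
    [0.005,0,0],
    [0.005,0,0],
  ],
  delta_rot=[
    [0,0,0],
    [0,0,0],
    [0,0,0],
    [0,0,0],
    [0,0,0],
  ],
  hand=[0.05,0.05,0.05,0.05,0.05],
)

```text
clock: 11.55
tool_pos: [0.6153, -0.2652, 0.0913]
tcp_rot: [-0.0, 0.666, 0.746, -0.0]
contact_force: [-0.7, -2.3, 1.7]
width: 0.05
grasp_force: 0.0
```

```bash
python3 - <<'E'
from plant import bot
from h import *
o=bot.observe();tool(o)
c=bot.read_camera("top");np.savez("top3.npz",**c);r,q=carton(c);print(r)
P=1000*lane(cast(c,q[:,0],.13)); 
f=P[(P[:,1]>P[:,1].max()-4)];print("front",f.mean(0),P.min(0),P.max(0))
E
```

```text
t 11.55 lane [-1.00e-04 -3.18e-01] z 0.0913 toolx rel lane x deg 90.04 F [-0.7 -2.3  1.7] tilt [ 0. -0. -1.]
((0.3866004943847656, -214.09588623046875), (109.82603454589844, 121.5133056640625), 0.3205494284629822)
front [  -1.18126202 -154.92681176] [ -54.78392212 -274.55830485] [  55.52894064 -153.38565631]
```

The carton is centred within 1 mm and straight, so I'll keep pushing.

arm_command(
  delta_pos=[
    [0.006,0,0],
    [0.006,0,0],
    [0.006,0,0],
    [0.006,0,0],
    [0.006,0,0],
  ],
  delta_rot=[
    [0,0,0],
    [0,0,0],
    [0,0,0],
    [0,0,0],
    [0,0,0],
  ],
  hand=[0.05,0.05,0.05,0.05,0.05],
)

```text
clock: 12.22
tool_pos: [0.6118, -0.2352, 0.0912]
tcp_rot: [-0.0, 0.666, 0.746, -0.0]
contact_force: [0.1, -1.8, -0.8]
width: 0.0498
grasp_force: 0.0
```

arm_command(
  delta_pos=[
    [0.006,0,0],
    [0.006,0,0],
    [0.006,0,0],
    [0.006,0,0],
    [0.006,0,0],
  ],
  delta_rot=[
    [0,0,0],
    [0,0,0],
    [0,0,0],
    [0,0,0],
    [0,0,0],
  ],
  hand=[0.05,0.05,0.05,0.05,0.05],
)

```text
clock: 12.85
tool_pos: [0.6084, -0.2055, 0.0912]
tcp_rot: [-0.0, 0.666, 0.746, 0.0]
contact_force: [1.2, -1.4, -0.8]
width: 0.05
grasp_force: 0.0
```

arm_command(
  delta_pos=[
    [0.006,0,0],
    [0.006,0,0],
    [0.006,0,0],
    [0.006,0,0],
    [0.006,0,0],
  ],
  delta_rot=[
    [0,0,0],
    [0,0,0],
    [0,0,0],
    [0,0,0],
    [0,0,0],
  ],
  hand=[0.05,0.05,0.05,0.05,0.05],
)

```text
clock: 13.48
tool_pos: [0.6051, -0.1758, 0.0913]
tcp_rot: [0.0, 0.666, 0.746, -0.0]
contact_force: [0.4, -1.1, -0.6]
width: 0.0502
grasp_force: 0.0
```

```bash
python3 - <<'E'
from plant import bot
from h import *
o=bot.observe();tool(o)
c=bot.read_camera("top");np.savez("top4.npz",**c);r,q=carton(c);print(r)
cv2.imwrite("pics/t4.png",cv2.resize(c["pixels"][120:230,150:335,::-1],None,fx=4,fy=4,interpolation=cv2.INTER_CUBIC))
E
```

```text
t 13.47 lane [-1.000e-04 -2.279e-01] z 0.0913 toolx rel lane x deg 90.04 F [ 0.4 -1.1 -0.6] tilt [-0. -0. -1.]
((0.5626373291015625, -113.99974060058594), (98.61860656738281, 111.27750396728516), 88.35839080810547)
```

View pics/t4.png

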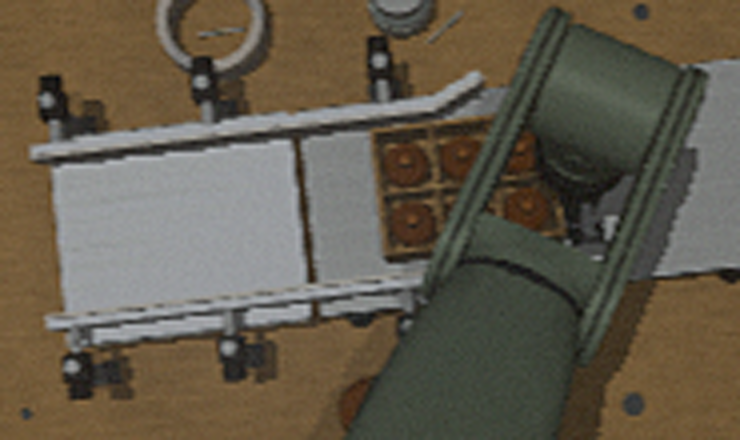

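The carton's front is between the rails, with corners at (373,130) and (386,260). Checking the clearance.

```bash
python3 - <<'E'
from h import *
c=dict(np.load("top4.npz"))
print((1000*lane(cast(c,crop([(373,130),(386,260),(500,116),(430,123)],4,150,120),.13))).round(1))
E
```

```text
[[  54.1  -68. ]
 [ -54.6  -66.3]
 [  53.1 -173.6]
 [  54.3 -115.5]]
```

arm_command(
  delta_pos=[
    [0.006,0,0],
    [0.006,0,0],
    [0.006,0,0],
    [0.006,0,0],
    [0.006,0,0],
  ],
  delta_rot=[
    [0,0,0],
    [0,0,0],
    [0,0,0],
    [0,0,0],
    [0,0,0],
  ],
  hand=[0.05,0.05,0.05,0.05,0.05],
)

```text
clock: 14.15
tool_pos: [0.6017, -0.146, 0.0914]
tcp_rot: [0.0, 0.666, 0.746, -0.0]
contact_force: [-0.3, -1.2, 0.6]
width: 0.0501
grasp_force: 0.0
```

arm_command(
  delta_pos=[
    [0.006,0,0],
    [0.006,0,0],
    [0.006,0,0],
    [0.006,0,0],
    [0.006,0,0],
  ],
  delta_rot=[
    [0,0,0],
    [0,0,0],
    [0,0,0],
    [0,0,0],
    [0,0,0],
  ],
  hand=[0.05,0.05,0.05,0.05,0.05],
)

```text
clock: 14.78
tool_pos: [0.5983, -0.1162, 0.0913]
tcp_rot: [0.0, 0.666, 0.746, -0.0]
contact_force: [0.5, -1.6, 1.2]
width: 0.0497
grasp_force: 0.0
```

arm_command(
  delta_pos=[
    [0.006,0,0],
    [0.006,0,0],
    [0.006,0,0],
    [0.006,0,0],
    [0.006,0,0],
  ],
  delta_rot=[
    [0,0,0],
    [0,0,0],
    [0,0,0],
    [0,0,0],
    [0,0,0],
  ],
  hand=[0.05,0.05,0.05,0.05,0.05],
)

```text
clock: 15.4
tool_pos: [0.5948, -0.0864, 0.0913]
tcp_rot: [0.0, 0.666, 0.746, -0.0]
contact_force: [1.0, -2.2, 1.5]
width: 0.05
grasp_force: 0.0
```

arm_command(
  delta_pos=[
    [0.006,0,0],
    [0.006,0,0],
    [0.006,0,0],
    [0.006,0,0],
    [0.006,0,0],
  ],
  delta_rot=[
    [0,0,0],
    [0,0,0],
    [0,0,0],
    [0,0,0],
    [0,0,0],
  ],
  hand=[0.05,0.05,0.05,0.05,0.05],
)

```text
clock: 16.02
tool_pos: [0.5914, -0.0565, 0.0913]
tcp_rot: [-0.0, 0.666, 0.746, -0.0]
contact_force: [0.8, -1.7, 0.9]
width: 0.0499
grasp_force: 0.0
```

```bash
python3 - <<'E'
from plant import bot
from h import *
o=bot.observe();tool(o)
c=bot.read_camera("top");np.savez("top5.npz",**c);r,q=carton(c);print(r)
P=1000*lane(cast(c,q[:,0],.13))
f=P[P[:,1]>P[:,1].max()-5];print(f.min(0),f.max(0),np.polyfit(f[:,0],f[:,1],1))
g=P[(P[:,0]>48)];print("far side",np.polyfit(g[:,1],g[:,0],1),g[:,0].max())
E
```

```text
t 16.02 lane [-0.0002 -0.1079] z 0.0913 toolx rel lane x deg 90.05 F [ 0.8 -1.7  0.9] tilt [ 0.e+00 -1.e-04 -1.e+00]
((-16.719287872314453, -60.458961486816406), (72.33549499511719, 76.38470458984375), 83.17918395996094)
[-44.18704531 -24.16477844] [-30.63980762 -20.90201104] [ 1.76972735e-02 -2.13773855e+01]Traceback (most recent call last):
  File "<stdin>", line 7, in <module>
    raise TypeError("expected non-empty vector for x")
TypeError: expected non-empty vector for x
```

```bash
python3 - <<'E'
from plant import bot
from h import *
o=bot.observe();c=bot.read_camera("wrist")
Rt=rot(o["tcp_rot"]).as_matrix();M=c["mount"];Rm=Rt@M[:3,:3];e=o["tool_pos"]+Rt@M[:3,3]
hsv=cv2.cvtColor(c["pixels"],cv2.COLOR_RGB2HSV);m=(hsv[...,1]>75).astype(np.uint8)
m=cv2.morphologyEx(m,cv2.MORPH_CLOSE,np.ones((9,9)))
for r in range(20,200,25):
    d=np.flatnonzero(np.diff(np.r_[0,m[r],0]));runs=d.reshape(-1,2)
    k=[x for x in runs if x[0]<256<x[1]]
    if k: print(r,k[0],(1000*lane(cast(c,[(k[0][0]-.5,r),(k[0][1]-.5,r)],.13,e,Rm))).round(1).tolist())
E
```

```text
20 [ 90 435] [[-50.7, -9.3], [54.6, -9.2]]
45 [ 94 431] [[-50.6, -16.2], [54.7, -16.1]]
70 [ 98 427] [[-50.5, -23.4], [54.7, -23.3]]
95 [101 423] [[-50.8, -31.0], [54.7, -30.8]]
120 [105 419] [[-50.7, -38.9], [54.7, -38.8]]
145 [109 415] [[-50.6, -47.2], [54.8, -47.1]]
170 [113 411] [[-50.6, -56.0], [54.8, -55.9]]
195 [117 407] [[-50.5, -65.3], [54.8, -65.2]]
```

Seen from the wrist, the carton is straight and about 2 mm off centre, with at least 11 mm of clearance. I'll finish the push.

arm_command(
  delta_pos=[
    [0.006,0,0],
    [0.006,0,0],
    [0.006,0,0],
    [0.006,0,0],
    [0.006,0,0],
  ],
  delta_rot=[
    [0,0,0],
    [0,0,0],
    [0,0,0],
    [0,0,0],
    [0,0,0],
  ],
  hand=[0.05,0.05,0.05,0.05,0.05],
)

```text
clock: 16.75
tool_pos: [0.5879, -0.0266, 0.0912]
tcp_rot: [-0.0, 0.666, 0.746, -0.0]
contact_force: [0.3, -1.0, 0.5]
width: 0.05
grasp_force: 0.0
```

arm_command(
  delta_pos=[
    [0.006,0,0],
    [0.006,0,0],
    [0.006,0,0],
    [0.006,0,0],
    [0.006,0,0],
  ],
  delta_rot=[
    [0,0,0],
    [0,0,0],
    [0,0,0],
    [0,0,0],
    [0,0,0],
  ],
  hand=[0.05,0.05,0.05,0.05,0.05],
)

```text
clock: 17.38
tool_pos: [0.5845, 0.0031, 0.0913]
tcp_rot: [-0.0, 0.666, 0.746, -0.0]
contact_force: [0.7, -2.5, 0.3]
width: 0.05
grasp_force: 0.0
```

arm_command(
  delta_pos=[
    [0.006,0,0],
    [0.006,0,0],
    [0.006,0,0],
    [0.006,0,0],
    [0.006,0,0],
  ],
  delta_rot=[
    [0,0,0],
    [0,0,0],
    [0,0,0],
    [0,0,0],
    [0,0,0],
  ],
  hand=[0.05,0.05,0.05,0.05,0.05],
)

```text
clock: 18.0
tool_pos: [0.5811, 0.0329, 0.0913]
tcp_rot: [-0.0, 0.666, 0.746, -0.0]
contact_force: [0.5, -1.8, -0.4]
width: 0.05
grasp_force: 0.0
```

arm_command(
  delta_pos=[
    [0.006,0,0],
    [0.006,0,0],
    [0.006,0,0],
    [0.006,0,0],
    [0.006,0,0],
  ],
  delta_rot=[
    [0,0,0],
    [0,0,0],
    [0,0,0],
    [0,0,0],
    [0,0,0],
  ],
  hand=[0.05,0.05,0.05,0.05,0.05],
)

```text
clock: 18.62
tool_pos: [0.5777, 0.0627, 0.0913]
tcp_rot: [0.0, 0.666, 0.746, 0.0]
contact_force: [0.1, -1.4, 0.2]
width: 0.0502
grasp_force: 0.0
```

arm_command(
  delta_pos=[
    [0.005,0,0],
    [0.003,0,0],
    [0.002,0,0],
    [0.001,0,0],
    [0,0,0],
  ],
  delta_rot=[
    [0,0,0],
    [0,0,0],
    [0,0,0],
    [0,0,0],
    [0,0,0],
  ],
  hand=[0.05,0.05,0.05,0.05,0.05],
)

```text
clock: 19.25
tool_pos: [0.5765, 0.0733, 0.0913]
tcp_rot: [-0.0, 0.666, 0.746, 0.0]
contact_force: [0.3, -0.7, -1.4]
width: 0.0499
grasp_force: 0.0
```

arm_command(
  delta_pos=[
    [-0.003,0,0],
    [-0.01,0,0],
    [-0.02,0,0],
    [-0.03,0,-0.03],
    [-0.02,0,-0.05],
  ],
  delta_rot=[
    [0,0,0],
    [0,0,0],
    [0,0,0],
    [0,0,0],
    [0,0,0],
  ],
  hand=[0.05,0.05,0.05,0.05,0.05],
)

```text
clock: 19.88
tool_pos: [0.5842, -0.0116, 0.1698]
tcp_rot: [-0.002, 0.666, 0.746, -0.002]
contact_force: [0.5, 0.2, 0.4]
width: 0.0494
grasp_force: 0.0
```

arm_command(
  delta_pos=[
    [0,0,-0.05],
    [0,0,-0.03],
    [0,-0.03,0],
    [0,-0.03,0],
    [0,-0.03,0],
  ],
  delta_rot=[
    [0,0,0],
    [0,0,0],
    [0,0,0],
    [0,0,0],
    [0,0,0],
  ],
  hand=[0.0,0.0,0.0,0.0,0.0],
)

```text
clock: 20.5
tool_pos: [0.4957, -0.0209, 0.2515]
tcp_rot: [0.0, 0.666, 0.746, -0.0]
contact_force: [0.1, -0.2, -0.0]
width: 0.0001
grasp_force: 0.0
```

```bash
python3 - <<'E'
from plant import bot
from h import *
np.set_printoptions(precision=4,suppress=True)
o=bot.observe();tool(o);print(o["tool_pos"],o["width"],o["joints"])
c=bot.read_camera("top");np.savez("top6.npz",**c);r,q=carton(c);print(r)
w=bot.read_camera("wrist")
Rt=rot(o["tcp_rot"]).as_matrix();M=w["mount"];Rm=Rt@M[:3,:3];e=o["tool_pos"]+Rt@M[:3,3]
np.savez("w6.npz",**w,Rm=Rm,weye=e)
a=cv2.resize(c["pixels"][115:235,95:295,::-1],None,fx=3,fy=3,interpolation=cv2.INTER_CUBIC)
b=cv2.resize(w["pixels"][:,:,::-1],(320,240))
v=np.zeros((600,600,3),np.uint8);v[:360]=a;v[360:,:320]=b;cv2.imwrite("pics/f.png",v)
E
```

```text
t 20.5 lane [-0.0913 -0.0617] z 0.2515 toolx rel lane x deg 89.98 F [ 0.1 -0.2 -0. ] tilt [-0.0005  0.0003 -1.    ]
[ 0.4957 -0.0209  0.2515] 0.00011705014954584043 [-0.2166  0.027   1.7155 -0.0004  1.3986 -0.3296]
((0.3556404113769531, 110.16184997558594), (111.2359619140625, 149.666015625), 0.3514813780784607)
```

View pics/f.png

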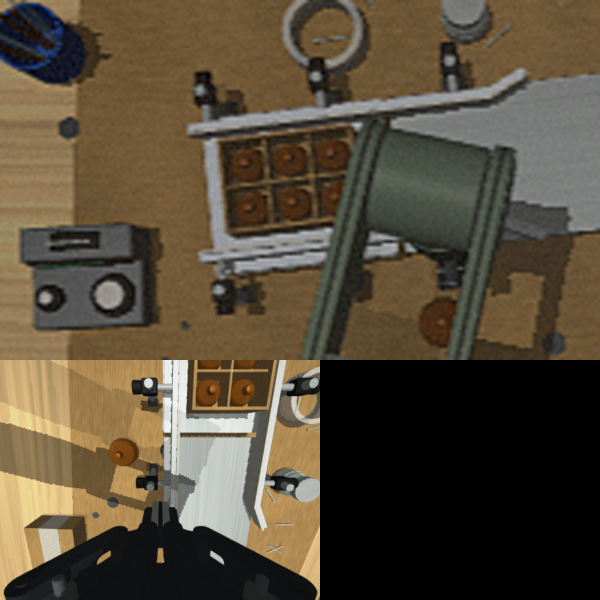

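The carton stands wholly on the platter (lane centre y ≈ 110 mm, x ≈ 0), straight, and the fingers are clear. Next is the key.

arm_command(
  delta_pos=[
    [0.0579,-0.0006,0],
    [0.0579,-0.0006,0],
    [0.0579,-0.0006,0],
    [0.0579,-0.0006,0],
    [0.0579,-0.0006,0],
  ],
  delta_rot=[
    [0,0,0],
    [0,0,0],
    [0,0,0],
    [0,0,0],
    [0,0,0],
  ],
  hand=[0.0,0.0,0.0,0.0,0.0],
)

```text
clock: 21.22
tool_pos: [0.4616, 0.2693, 0.2516]
tcp_rot: [0.001, 0.666, 0.746, 0.001]
contact_force: [-0.1, 0.1, -0.9]
width: -0.0001
grasp_force: 0.0
```

arm_command(
  delta_pos=[
    [0.0579,-0.0006,0],
    [0.0579,-0.0006,0],
    [0,0,0],
    [0,0,0],
    [0,0,0],
  ],
  delta_rot=[
    [0,0,0],
    [0,0,0],
    [0,0,-0.165],
    [0,0,-0.165],
    [0,0,-0.165],
  ],
  hand=[0.0,0.0,0.0,0.0,0.0],
)

```text
clock: 21.85
tool_pos: [0.4474, 0.3829, 0.2511]
tcp_rot: [0.0, 0.46, 0.888, 0.0]
contact_force: [0.5, -0.8, 0.4]
width: -0.0003
grasp_force: 0.0
```

arm_command(
  delta_pos=[
    [0,0,0],
    [0,0,0],
    [0,0,0],
    [0,0,0],
    [0,0,0],
  ],
  delta_rot=[
    [0,0,-0.165],
    [0,0,-0.165],
    [0,0,-0.165],
    [0,0,-0.165],
    [0,0,-0.165],
  ],
  hand=[0.0,0.0,0.0,0.0,0.0],
)

```text
clock: 22.48
tool_pos: [0.4476, 0.3826, 0.2512]
tcp_rot: [0.0, 0.066, 0.998, 0.0]
contact_force: [0.2, 1.3, -0.6]
width: -0.0003
grasp_force: 0.0
```

arm_command(
  delta_pos=[
    [0,0,0],
    [0,0,0],
  ],
  delta_rot=[
    [0,0,-0.165],
    [0,0,0],
  ],
  hand=[0.0,0.0],
)

```text
clock: 22.72
tool_pos: [0.4473, 0.3825, 0.2512]
tcp_rot: [0.0, -0.013, 1.0, 0.0]
contact_force: [1.0, -0.1, 0.2]
width: -0.0003
grasp_force: 0.0
```

```bash
python3 - <<'E'
from plant import bot
from h import *
np.set_printoptions(precision=4,suppress=True)
o=bot.observe();tool(o);print(o["tool_pos"],o["joints"])
w=bot.read_camera("wrist")
Rt=rot(o["tcp_rot"]).as_matrix();M=w["mount"];Rm=Rt@M[:3,:3];e=o["tool_pos"]+Rt@M[:3,3];print(Rt[:2,:2])
hsv=cv2.cvtColor(w["pixels"],cv2.COLOR_RGB2HSV)
m=((hsv[...,1]<40)&(hsv[...,2]>130)).astype(np.uint8)
for q in cv2.findContours(m,cv2.RETR_EXTERNAL,cv2.CHAIN_APPROX_NONE)[0]:
    if cv2.contourArea(q)>60:
        (x,y),ax,an=cv2.fitEllipse(q);p=cast(w,[(x,y)],.053,e,Rm)[0]
        print((round(x),round(y)),np.round(ax,1),cv2.contourArea(q),p[:2])
cv2.imwrite("pics/k.png",w["pixels"][:,:,::-1])
E
```

```text
t 22.73 lane [-0.0937  0.3447] z 0.2512 toolx rel lane x deg -185.03 F [ 1.  -0.1  0.2] tilt [-0.0005  0.0002 -1.    ]
[0.4473 0.3825 0.2512] [ 0.5605  0.2259  1.4934 -0.0001  1.4219 -1.036 ]
[[-0.9997 -0.0257]
 [-0.0257  0.9997]]
(22, 335) [ 4.8 77.1] 222.0 [0.7084 0.0381]
(234, 227) [ 9.1 23.3] 117.0 [0.5252 0.3539]
(7, 206) [11.4 20.7] 167.0 [0.5036 0.0622]
(21, 201) [12.7 16.4] 150.0 [0.4962 0.0821]
(143, 191) [ 9.8 14.1] 99.0 [0.4784 0.2391]
(84, 249) [115.4 154.1] 4354.0 [0.563  0.1527]
(314, 169) [11.2 12. ] 103.5 [0.4442 0.4531]
(250, 167) [17.6 27.5] 346.0 [0.4436 0.3746]
(286, 152) [30.5 91.4] 1318.0 [0.4246 0.417 ]
```

arm_command(
  delta_pos=[
    [0.004,-0.0025,0.04],
    [0,0,0.05],
    [0,0,0.05],
    [0,0,0.03],
    [0,0,0],
  ],
  delta_rot=[
    [0,0,0],
    [0,0,0],
    [0,0,0],
    [0,0,0],
    [0,0,0],
  ],
  hand=[0,0,0,0,0],
)

```text
clock: 23.4
tool_pos: [0.4405, 0.3786, 0.0782]
tcp_rot: [-0.003, -0.013, 1.0, -0.002]
contact_force: [-0.4, -0.1, 1.4]
width: -0.0001
grasp_force: 0.0
```

arm_command(
  delta_pos=[
    [0,0,0.003],
    [0,0,0.003],
    [0,0,0.003],
    [0,0,0.002],
    [0,0,0],
  ],
  delta_rot=[
    [0,0,0],
    [0,0,0],
    [0,0,0],
    [0,0,0],
    [0,0,0],
  ],
  hand=[0,0,0,0,0],
)

```text
clock: 24.02
tool_pos: [0.4433, 0.3807, 0.0712]
tcp_rot: [0.001, -0.014, 1.0, 0.001]
contact_force: [1.8, 0.7, 3.8]
width: 0.0
grasp_force: 1.4
```

arm_command(
  delta_pos=[
    [0,0,0.001],
    [0,0,0.001],
    [0,0,0],
  ],
  delta_rot=[
    [0,0,0],
    [0,0,0],
    [0,0,0],
  ],
  hand=[0,0,0],
)

```text
clock: 24.4
tool_pos: [0.4433, 0.3807, 0.0691]
tcp_rot: [0.001, -0.014, 1.0, 0.001]
contact_force: [1.6, 2.3, 4.6]
width: 0.0
grasp_force: 2.5
```

```bash
python3 - <<'E'
from plant import bot
from h import *
o=bot.observe();tool(o);print(o["tool_pos"],o["wrist_torque"],o["grasp_force"])
E
```

```text
t 24.4 lane [-0.0979  0.3432] z 0.0691 toolx rel lane x deg -184.87 F [1.6 2.3 4.6] tilt [-0.0022  0.0013 -1.    ]
[0.44326187 0.38065701 0.06909424] [ 0.31478124 -0.38285692  0.00461329] 2.460084669291973
```

arm_command(
  delta_pos=[
    [0,0,0.001],
    [0,0,0.001],
    [0,0,0],
  ],
  delta_rot=[
    [0,0,0],
    [0,0,0],
    [0,0,0],
  ],
  hand=[0,0,0],
)

```text
clock: 24.78
tool_pos: [0.4433, 0.3807, 0.0689]
tcp_rot: [0.001, -0.014, 1.0, 0.001]
contact_force: [-1.0, -0.5, 14.8]
width: 0.0003
grasp_force: 7.3
```

The key bottomed at z = 0.0689 with 14.8 N, so it is fully down. Releasing.

arm_command(
  delta_pos=[
    [0,0,-0.002],
    [0,0,-0.01],
    [0,0,-0.03],
    [0,0,-0.05],
    [0,0,-0.05],
  ],
  delta_rot=[
    [0,0,0],
    [0,0,0],
    [0,0,0],
    [0,0,0],
    [0,0,0],
  ],
  hand=[0,0,0,0,0],
)

```text
clock: 25.4
tool_pos: [0.4402, 0.3788, 0.2077]
tcp_rot: [-0.003, -0.014, 1.0, -0.002]
contact_force: [-0.5, 1.1, -0.5]
width: 0.0
grasp_force: 0.0
```

arm_command(
  delta_pos=[
    [0,0,-0.03],
    [0,0,0],
    [0,0,0],
  ],
  delta_rot=[
    [0,0,0],
    [0,0,0],
    [0,0,0],
  ],
  hand=[0,0,0],
)

```text
clock: 25.78
tool_pos: [0.4408, 0.3792, 0.2361]
tcp_rot: [-0.002, -0.014, 1.0, -0.001]
contact_force: [-0.4, -0.9, -0.3]
width: 0.0002
grasp_force: 0.0
```

```bash
python3 - <<'E'
from plant import bot
from h import *
o=bot.observe();tool(o)
r,q=carton(bot.read_camera("top"));print(r)
E
```

```text
t 25.77 lane [-0.1005  0.342 ] z 0.2361 toolx rel lane x deg -184.87 F [-0.4 -0.9 -0.3] tilt [ 0.0041 -0.0024 -1.    ]
((-0.16216278076171875, 108.87251281738281), (110.15467071533203, 152.43927001953125), 0.033691082149744034)
```

```bash
python3 -c "
from plant import bot
print(bot.hand_in())"
```

```text
the job is handed in; nothing more can be done
None
```

The carton stands wholly on the platter, straight and centred between the rails, the print key was pressed fully down and released, and the job is handed in at about 26 s; the label itself was not checked on camera.

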